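Unclamp the cure jig and peel the stuck cover off the mould

TASK

The casting has cured: swing the red handle of the toggle clamp up until the clamp stands fully open, then peel the tightly stuck white cover off the metal mould by raising its corner with the blue grip first while the opposite corner still rests on the mould, so that the mould stays down in its nest. Present the cover for inspection: finish while still holding it by its blue grip, level and still, well off to one side of the mould and at least 12 cm above the bench. Leave the things round the jig where they stand.

Things in the scene. Friction and masses are not known exactly. Their poses are not given: they have to be found in the camera images.
- jig: cure jig fixed to the bench: dark steel base plate 240 x 124 x 10 mm, a steel toggle clamp at one end, a nest for the mould at the other. Origin on the bench, under the clamp's middle plane; x axis from the clamp towards the mould (plate from x = -103 to +137 mm; mould's centre at +60), y across, z up. Behind it rises the tall incubator's front, near world x = 0.62 for y from -0.12 to 0.37
- clamp_arm (a joint): angle of the clamp's arm: 0 clamped (arm level, sprung rubber tip pressed on the middle of the cover), growing as the arm rises, 1.3 to 1.5 (stop) fully open. The handle drives it over centre: the first 0.2 rad of handle swing barely move the arm; handle at 0.4, 0.6, 0.8, 1.0, 1.2, 1.35 rad gives arm 0.14, 0.42, 0.76, 1.06, 1.32, 1.5. A few newtons suffice; friction keeps it where it is left
- handle_grip (a point): middle of the red grip: rod 17 mm thick, 80 mm long, level along the jig's x axis when clamped, pointing away from the mould. The handle swings up and over towards the mould; this point goes (jig x, z in mm) from (-133, 68) at handle 0 to (-130, 91) at 0.2 rad, (-125, 113) at 0.4, (-118, 132) at 0.6, (-109, 147) at 0.8, (-95, 157) at 1.0, (-76, 163) at 1.2, (-61, 164) at 1.35
- clamp_hinge (a point): fixed hinge pin of the clamp's arm, 46 mm above the bench, at x = -22 mm in the jig; from it the arm reaches 102 mm towards and over the mould when clamped and stands nearly upright when open
- mould: dark aluminium mould tray 120 x 92 x 28 mm, 1 kg, loose in the jig's nest between four low corner stops; origin at the centre of its underside (10 mm above the bench), axes as the jig's. Six sprung catches in its walls hold the cover by a bead at its foot, about 2 N each after 1.5 mm of play: pulled up level the mould may come along; at the corner 4 to 5 N free them
- cover: formed white plastic cover, 90 g: flange 116 x 88 x 3 mm lying on the mould's walls, and a pan 14 mm deep nested in the mould's cavity (1.5 mm play). Origin at the centre of the flange's underside, 28 mm above the mould's origin; axes as the mould's, z up
- grip (a point): middle of the cover's blue pull grip: an upright blade 24 mm long, 8 mm thick, 26 mm high on a 20 mm wide lug outside the cover's corner, its length along the cover's diagonal (0.65 rad from the cover's x axis towards y); this point is at (69, 52, 16) mm in the cover's frame; lug top at 3 mm, blade top at 28 mm above the flange's underside
- far_corner (a point): the cover's corner diagonally opposite the blue grip, on the flange's underside, at (-58, -44, 0) mm in the cover's frame
- timer: white lab timer lying on the bench, 66 x 62 x 18 mm; bystander
- grease_tub: white tub with a blue lid, 52 mm across, 42 mm high; bystander
- petri_dish: lidded white dish, 61 mm across, 15 mm high; bystander
- dropper_bottle: brown dropper bottle, 33 mm across, 102 mm high; bystander

How it is judged:
By the outcome, as a careful person would: the job done as asked, in the order asked, and still so for the second after the job is handed in, while the arm keeps its last pose, push and grip.
It also fails if it takes over 58 s, if anything falls off the work surface, if the arm or the gripper's body presses on something with over 40 N, if the wrist force passes 120 N, or if a joint passes its speed limit or range.

ROBOT

A 7-joint arm with a two-finger parallel gripper is mounted at the origin on a cart in front of the work surface, level with it; the furniture and walls round the work are solid. World frame = base frame: x ahead of the robot, y to its left, z up, the work surface at z = 0. Lengths are in m, angles in rad, forces in N, time in s.
With the tool pointing down it reaches from about 0.4 to 0.875 m from the base axis. Payload 19.3 kg.
Tool frame: the origin (TCP) lies between the finger pads, 19 mm behind the fingertips; this is the grasp point; z points along the fingers, y is the line along which they close (so a half turn about z gives the same grasp; the last joint's range is limited). The gripper opens to 85 mm and grips with 20 to 120 N. Pads are 22 mm wide; open, the fingers measure 114 mm over their backs; the gripper's body (76 mm by 85 mm) begins 54 mm behind the grasp point. The pads swing forward as they close: fully open they stand 13 mm farther back than shut.
Start: joints at [1.073, 0.521, -0.036, 1.599, 0.021, 1.021, -0.113], TCP at [0.259, -0.569, 0.25] pointing down, gripper open.
Joint ranges: [-2.91, 2.91], [-0.3, 2.13], [-1.5, 1.42], [0.17, 2.43], [-1.26, 4.41], [0.16, 1.93], [-2.52, 2.52]. Speed limits (rad/s): [1.89, 1.89, 2.39, 2.39, 3.01, 3.01, 3.01].

INTERFACE

Orientations are given as a rotation vector (axis times angle).
In Python, from bench import sensors, cams, job gives the robot as it stands.
- The arm moves only by the shell command python3 -m inch 'ROWS' [FORCE]. ROWS is JSON, a list that holds one entry, the list of rows, each a list of 7 numbers: the shift along the tool's x, y, z each as a share of 30 cm, from -1 to 1, then the turn, a rotation vector about the tool's x, y, z each as a share of pi rad, from -1 to 1, then the opening, from -1 (shut) to 1 (fully open). A call has 1 to 10 rows; each row shifts and turns the commanded pose from where the row before left it, along the tool's axes as they then stand; what a row does not reach is not made up. A row lasts 1/12 s, in which the tool goes at most 41.7 mm and 7.16 degrees, less where a joint would pass 70% of its speed; a pose out of reach is approached as far as the arm can. A call with a number of a shift or a turn outside -1 to 1 is refused whole. A call with a gripper value outside its range is refused whole. The fingers move at their own pace and stop on an object; FORCE is the grip in N (left out, the last holds). Time passes only in rows, so rows that do not move let the fingers close. It gives the time, the measured TCP pose, the force, the opening and the grip force at its end, in the units of the state.
- sensors.read_state(): the state, without advancing time (a new reading comes with each control period).
- cams.capture(name): name is "scene" or "top"; returns (picture, depth): 420x560x3 uint8, red, green, blue; 420x560 float32, m along the optical axis (not along the pixel's ray), 0 where there is no reading.
- cams.camera_info(name): a dict with "vertical_fov" (degrees; the focal length in pixels is half the picture's height over the tangent of half this angle, whatever the lens; pixels are square), "cx", "cy" (the principal point, pixels), "pose" (4x4, takes a point from camera to world coordinates). Camera axes: x right, y down, z forward; pixel columns grow to the right and rows downward; lengths in m; the calibration is good to about 2 mm. A picture is of the moment at which its call begins. camera_info takes no time and is no camera call.
- job.hand_in(): hands the job in; it is judged then, once.
The state is a dict: "clock": time; "joints": joint angles; "joint_vel": joint speeds; "tau": joint torques, N m; "eef_pos": TCP position; "tool_rot": TCP orientation; "wrist_force": force on the tool from outside, world axes, zero at the start; "wrist_torque": the same for the moment, N m; "grip_width": opening from 0.0 (shut) to 1.0 (fully open); "grasp_force": force on a finger pad.
Only numpy, scipy, OpenCV 4.12 (cv2) and the standard library are available. Lean on these libraries where they do the work, as an engineer would, in place of code of your own. Each camera call takes 0.05 s, during which the arm holds its last target. There are 200 camera calls.

## Working session

There is one attempt and no reset: what is moved stays moved. The work goes in short steps, Python scripts to look and compute and a shell command to move; the robot and the scene stay as the last step left them, time stands still between calls to the robot, and variables do not carry over. Pictures are saved under pics/ and viewed, at most 10 in all, crops included, and the job is handed in when it is done.

```bash
ls; mkdir -p pics
cat > h.py <<'E'
import numpy as np,cv2
from bench import sensors,cams,job
from scipy.spatial.transform import Rotation as R
def K(n):
    i=cams.camera_info(n);f=210/np.tan(np.radians(i["vertical_fov"])/2);return f,i["cx"],i["cy"],np.array(i["pose"])
def cloud(n,d):
    f,cx,cy,P=K(n);v,u=np.mgrid[:420,:560]
    p=np.stack([(u-cx)/f*d,(v-cy)/f*d,d],-1);return p@P[:3,:3].T+P[:3,3]
def ray(n,u,v,z):
    f,cx,cy,P=K(n);d=P[:3,:3]@[(u-cx)/f,(v-cy)/f,1];return P[:3,3]+d*(z-P[2,3])/d[2]
E
python3 - <<'E'
from h import *
for n in("scene","top"):
    p,d=cams.capture(n);cv2.imwrite(f"pics/{n}0.png",p[:,:,::-1]);np.savez(f"{n}0.npz",p=p,d=d)
    print(n,K(n)[:3],K(n)[3].round(3).tolist())
    h=cv2.cvtColor(p,cv2.COLOR_RGB2HSV);c=cloud(n,d);H,S,V=h[...,0],h[...,1],h[...,2]
    for name,m in(("red",((H<8)|(H>172))&(S>130)&(V>60)),("blue",(H>95)&(H<130)&(S>120)&(V>50))):
        k,l,st,ce=cv2.connectedComponentsWithStats(m.astype(np.uint8))
        for i in range(1,k):
            if st[i,4]>15:
                q=c[(l==i)&(d>0)];print(name,st[i].tolist(),ce[i].round(1),np.median(q,0).round(3),q.min(0).round(3),q.max(0).round(3))
print(sensors.read_state())
E
```

```text
pics
scene (np.float64(423.5251347510417), 272.96768397240356, 212.8552755834561) [[0.733, -0.382, 0.563, -0.043], [-0.68, -0.441, 0.586, -0.588], [0.024, -0.812, -0.583, 0.63], [0.0, 0.0, 0.0, 1.0]]
red [52, 105, 13, 8, 39] [ 57.5 108.8] [0.403 1.048 0.008] [ 0.396  1.006 -0.002] [0.413 1.113 0.012]
red [149, 139, 38, 7, 82] [167.  141.8] [0.55  0.522 0.024] [0.515 0.471 0.017] [0.586 0.575 0.029]
red [495, 206, 8, 9, 50] [498.2 209.9] [ 0.868 -0.37   0.089] [ 0.863 -0.374  0.027] [ 0.995 -0.341  0.097]
red [315, 243, 33, 26, 328] [331.  255.9] [ 0.482 -0.206  0.072] [ 0.476 -0.245 -0.002] [ 0.565 -0.118  0.077]
red [399, 352, 27, 27, 335] [411.2 364.8] [ 0.425 -0.442  0.019] [ 0.217 -0.516 -0.001] [ 0.457 -0.414  0.299]
red [440, 376, 14, 16, 139] [446.4 383.8] [ 0.437 -0.5    0.018] [ 0.432 -0.507 -0.001] [ 0.466 -0.49   0.023]
blue [197, 157, 19, 12, 183] [205.8 162.6] [0.546 0.306 0.043] [0.523 0.285 0.009] [0.607 0.358 0.046]
blue [228, 207, 11, 10, 98] [232.8 211.3] [0.442 0.055 0.057] [ 0.435  0.045 -0.001] [0.509 0.125 0.07 ]
blue [437, 342, 11, 6, 37] [441.2 344.6] [ 0.499 
[... 1240 characters left out ...]
1.07279132,  0.52195487, -0.03633206,  1.59992304,  0.02121081,
        1.02106061, -0.11282207]), 'joint_vel': array([ 1.41094243e-04, -2.30180901e-03,  4.15739561e-04, -3.62785564e-04,
        7.28197195e-05, -2.22886345e-05, -1.78628161e-03]), 'tau': array([ 7.01008074e-03, -9.28491640e+01,  1.98563799e+00, -3.70532441e+01,
        1.83056539e-02,  5.39737419e-03, -1.79324270e-04]), 'eef_pos': array([ 0.25916198, -0.56845182,  0.24949294]), 'tool_rot': array([-3.06910367e+00, -6.66649663e-01,  4.29251425e-04]), 'wrist_force': array([-0.16062549, -0.79077624, -0.23934767]), 'wrist_torque': array([-0.02845415,  0.00990478, -0.06059122]), 'grasp_force': 0.0, 'grip_width': 1.0017007038843215}
```

View pics/top0.png

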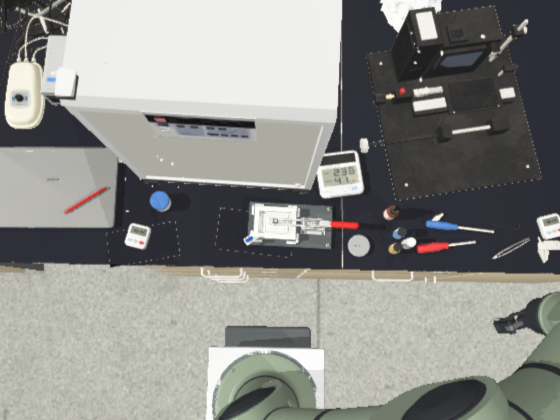

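View pics/scene0.png

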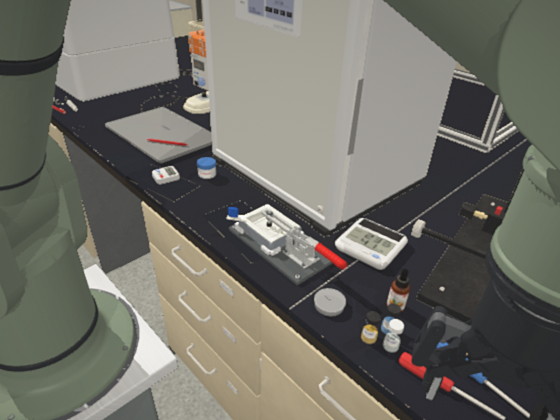

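The scene view shows the clamp handle (red, around (331,256)), the blue grip (233,211) and the petri dish (330,300). In the top view the handle is at (344,224) and the grip at (248,239), so jig x points roughly along world +y. I'll refine this once, then move.

Run:
```python
from h import *
from scipy.optimize import least_squares
boxes={"scene":{"red":(310,238,355,275),"blue":(222,200,245,222)},"top":{"red":(325,214,366,234),"blue":(238,230,260,250)}}
c={}
for n in boxes:
    z=np.load(n+"0.npz");h=cv2.cvtColor(z["p"],cv2.COLOR_RGB2HSV).astype(int);H,S,V=h[...,0],h[...,1],h[...,2]
    M={"red":((H<10)|(H>170))&(S>110)&(V>50),"blue":(H>95)&(H<135)&(S>80)&(V>30)}
    for k,(a,b,e,f) in boxes[n].items():
        m=np.zeros_like(M[k]);m[b:f,a:e]=M[k][b:f,a:e];v,u=np.nonzero(m);r=cv2.minAreaRect(np.c_[u,v].astype(np.float32))
        c[n,k]=(r[0]);zz=.068 if k=="red" else .056
        box=cv2.boxPoints(r);print(n,k,len(u),u.mean(),v.mean(),r,"rayed",[ray(n,*q,zz)[:2].round(3).tolist() for q in box], ray(n,*r[0],zz).round(4))
for k in("red","blue"):
    A=[];
    for n in boxes:
        o=K(n)[3][:3,3];d=ray(n,*c[n,k],0)-o;d/=np.linalg.norm(d);P=np.eye(3)-np.outer(d,d);A.append((P,P@o))
    print(k,"tri",np.linalg.solve(sum(a for a,_ in A),sum(b for _,b in A)).round(4))
z=np.load("top0.npz");C=cloud("top",z["d"]);h=cv2.cvtColor(z["p"],cv2.COLOR_RGB2HSV)
m=(h[...,1]<40)&(h[...,2]>150);b=np.zeros_like(m);b[198:250,240:301]=1;m&=b
v,u=np.nonzero(m);r=cv2.minAreaRect(np.c_[u,v].astype(np.float32));print("cover",r,[ray("top",*q,.041)[:2].round(4).tolist() for q in cv2.boxPoints(r)],ray("top",*r[0],.041))
s=sensors.read_state();print(R.from_rotvec(s["tool_rot"]).as_matrix().round(3).tolist())
p=cv2.resize(z["p"][195:255,225:375,::-1],None,fx=5,fy=5,interpolation=cv2.INTER_CUBIC);cv2.imwrite("pics/crop1.png",p)
```

```text
scene red 340 330.9264705882353 255.83823529411765 ((330.780029296875, 255.9600067138672), (36.80000305175781, 9.800002098083496), 36.869895935058594) rayed [[0.475, -0.169], [0.503, -0.16], [0.496, -0.245], [0.47, -0.251]] [ 0.4856 -0.2076  0.068 ]
scene blue 107 232.7196261682243 211.15887850467288 ((232.5, 211.0), (10.0, 11.0), 90.0) rayed [[0.447, 0.081], [0.467, 0.064], [0.441, 0.032], [0.422, 0.049]] [0.4441 0.0561 0.056 ]
top red 217 344.1889400921659 224.3963133640553 ((345.0, 224.0), (8.0, 28.0), 90.0) rayed [[0.499, -0.17], [0.501, -0.247], [0.479, -0.247], [0.477, -0.17]] [ 0.4892 -0.2089  0.068 ]
top blue 24 248.75 238.79166666666666 ((248.7307586669922, 238.84616088867188), (2.773500919342041, 7.488452911376953), 56.3099365234375) rayed [[0.441, 0.065], [0.453, 0.048], [0.447, 0.044], [0.435, 0.061]] [0.4442 0.0545 0.056 ]
red tri [ 0.4881 -0.2079  0.067 ]
blue tri [0.4437 0.0547 0.057 ]
cover ((272.0, 223.5), (41.0, 56.0), 90.0) [[0.5474, 0.0714], [0.5507, -0.0865], [0.4346, -0.0876], [0.4314, 0.0678]] [ 0.49059623 -0.00867528  0.041     ]
[[0.91, 0.415, -0.0], [0.415, -0.91, 0.001], [-0.0, -0.001, -1.0]]
```

View pics/crop1.png

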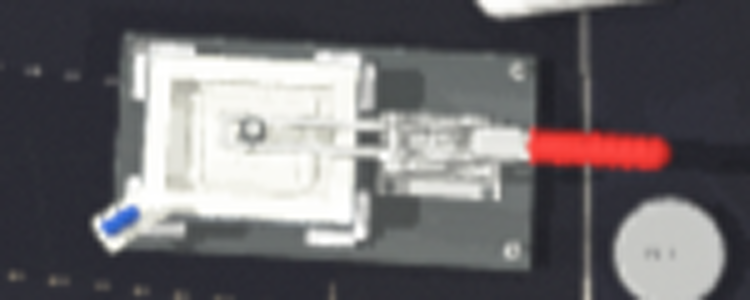

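The crop shows the open blue blade at lower left (120,220), the red rod centred near (600,148), and the petri dish beside it, which is low. The handle is at (0.4875, -0.208, 0.068), the grip at (0.4435, 0.055) and the jig yaw is about 88.2°. First I'll turn the tool to match the jig.

```bash
cat > t.py <<'E'
from h import *
import sys
# t.py x y z yawdeg : remaining shift in tool axes (shares of 30cm), yaw about tool z
s=sensors.read_state();Rm=R.from_rotvec(s["tool_rot"]).as_matrix();p=s["eef_pos"]
t=np.array([float(a) for a in sys.argv[1:4]]);print("clk",round(s["clock"],2),"pos",p.round(4),"F",s["wrist_force"].round(1),"w",round(s["grip_width"],3),"gf",round(s["grasp_force"],1))
print("shares",(Rm.T@(t-p)/.3).round(4),"q",s["joints"].round(2))
y=np.radians(float(sys.argv[4]));X=np.array([np.cos(y),np.sin(y),0]);G=np.c_[X,np.cross([0,0,-1],X),[0,0,-1]]
print("turn shares",((R.from_matrix(Rm.T@G)).as_rotvec()/np.pi).round(4))
E
r='[0,0,0,0,0,-0.0393,1]'
python3 -m inch '[[[0,0,0,0,0,-0.0393,1],[0,0,0,0,0,-0.0393,1],[0,0,0,0,0,-0.0393,1],[0,0,0,0,0,-0.0393,1],[0,0,0,0,0,-0.0393,1],[0,0,0,0,0,-0.0393,1],[0,0,0,0,0,-0.0393,1],[0,0,0,0,0,-0.0393,1],[0,0,0,0,0,-0.0393,1]]]' && python3 -m inch '[[[0.11,0.065,0,0,0,0,1],[0.11,0.065,0,0,0,0,1],[0.11,0.065,0,0,0,0,1],[0.11,0.065,0,0,0,0,1],[0.11,0.065,0,0,0,0,1],[0.11,0.065,0,0,0,0,1],[0.11,0.065,0,0,0,0,1],[0.11,0.065,0,0,0,0,1],[0.11,0.065,0,0,0,0,1],[0,0,0,0,0,0,1]]]' && python3 t.py 0.4875 -0.208 0.068 88.2
```

```text
clock: 0.85
eef_pos: [0.2591, -0.5685, 0.2497]
tool_rot: [-2.249, -2.192, -0.0]
wrist_force: [0.3, 0.1, -0.1]
grip_width: 1.001
grasp_force: 0.0
clock: 1.68
eef_pos: [0.448, -0.2707, 0.2502]
tool_rot: [-2.247, -2.195, -0.005]
wrist_force: [1.2, 1.2, 1.0]
grip_width: 1.003
grasp_force: 0.0
clk 1.68 pos [ 0.448  -0.2707  0.2502] F [1.2 1.2 1. ] w 1.003 gf 0.0
shares [0.2107 0.1257 0.6082] q [ 0.75  0.38 -0.41  1.85  0.18  0.94  0.23]
turn shares [ 0.0006 -0.0007  0.0025]
```

```bash
python3 -m inch '[[[0.1,0.063,0,0,0,0,1],[0.1,0.063,0.02,0,0,0,1],[0.0,0.0,0.1,0,0,0,1],[0,0,0.1,0,0,0,1],[0,0,0.1,0,0,0,1],[0,0,0.08,0,0,0,1],[0,0,0,0,0,0,1],[0,0,0,0,0,0,1]]]' && python3 t.py 0.4875 -0.208 0.068 88.2
python3 - <<'E'
from h import *
p,d=cams.capture("scene");cv2.imwrite("pics/s1.png",cv2.resize(p[150:330,200:440,::-1],None,fx=3,fy=3,interpolation=cv2.INTER_CUBIC))
E
```

```text
clock: 2.35
eef_pos: [0.4834, -0.2184, 0.1296]
tool_rot: [-2.255, -2.185, 0.001]
wrist_force: [0.7, -0.4, 0.9]
grip_width: 0.998
grasp_force: 0.0
clk 2.35 pos [ 0.4834 -0.2184  0.1296] F [ 0.7 -0.4  0.9] w 0.998 gf 0.0
shares [0.0347 0.0129 0.2055] q [ 0.59  0.56 -0.37  1.94  0.3   0.7   0.  ]
turn shares [-0.0006 -0.0003 -0.    ]
```

View pics/s1.png

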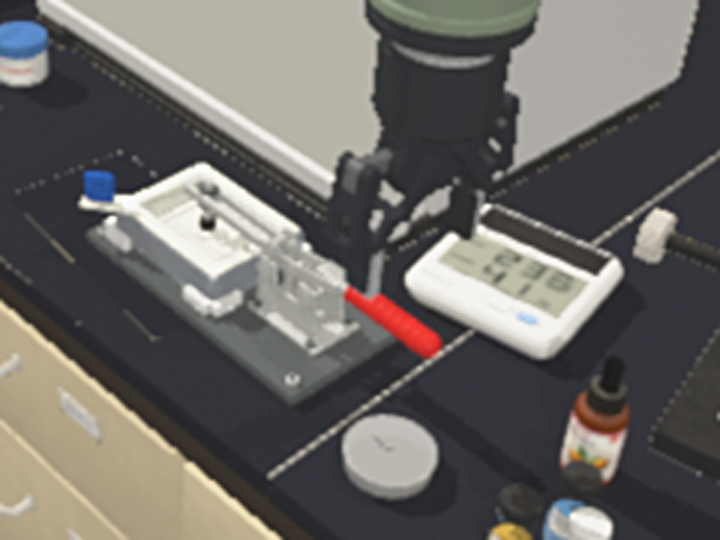

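The picture shows the fingers above and either side of the red rod (390,320), with the white device near the far finger. I'll half-close the fingers before descending.

```bash
python3 -m inch '[[[0.035,0.013,0.0,0,0,0,0],[0,0,0,0,0,0,0],[0,0,0,0,0,0,0],[0,0,0.07,0,0,0,0],[0,0,0.07,0,0,0,0],[0,0,0.06,0,0,0,0],[0,0,0,0,0,0,0],[0,0,0,0,0,0,0]]]' && python3 t.py 0.4875 -0.208 0.068 88.2
```

```text
clock: 3.07
eef_pos: [0.488, -0.2082, 0.0703]
tool_rot: [-2.256, -2.186, 0.001]
wrist_force: [0.2, 0.2, 0.4]
grip_width: 0.5
grasp_force: 0.0
clk 3.07 pos [ 0.488  -0.2082  0.0703] F [0.2 0.2 0.4] w 0.5 gf 0.0
shares [ 0.0006 -0.0016  0.0075] q [ 0.53  0.66 -0.32  1.96  0.36  0.58 -0.07]
turn shares [-0.0002 -0.0001 -0.0001]
```

```bash
python3 -m inch '[[[0,0,0.007,0,0,0,-0.2],[0,0,0,0,0,0,-0.4],[0,0,0,0,0,0,-0.8],[0,0,0,0,0,0,-1],[0,0,0,0,0,0,-1],[0,0,0,0,0,0,-1],[0,0,0,0,0,0,-1],[0,0,0,0,0,0,-1]]]' 20 && python3 t.py 0.4875 -0.208 0.068 88.2
```

```text
clock: 3.73
eef_pos: [0.4878, -0.2086, 0.0682]
tool_rot: [-2.257, -2.185, 0.001]
wrist_force: [-4.8, -2.3, 4.4]
grip_width: 0.193
grasp_force: 20.8
clk 3.73 pos [ 0.4878 -0.2086  0.0682] F [-4.8 -2.3  4.4] w 0.193 gf 20.8
shares [ 0.002  -0.0009  0.0005] q [ 0.53  0.66 -0.32  1.97  0.36  0.57 -0.07]
turn shares [-0.0001  0.0001 -0.0003]
```

```bash
python3 -m inch '[[[0.005,0,-0.038,0,0,0,-1],[0.005,0,-0.038,0,0,0,-1],[0.008,0,-0.037,0,0,0,-1],[0.008,0,-0.037,0,0,0,-1],[0.012,0,-0.032,0,0,0,-1],[0.012,0,-0.032,0,0,0,-1],[0,0,0,0,0,0,-1]]]' && python3 -m inch '[[[0.015,0,-0.025,0,0,0,-1],[0.015,0,-0.025,0,0,0,-1],[0.023,0,-0.017,0,0,0,-1],[0.023,0,-0.017,0,0,0,-1],[0,0,0,0,0,0,-1]]]' && python3 t.py 0.490 -0.141 0.163 88.2
```

```text
clock: 4.32
eef_pos: [0.4884, -0.1929, 0.134]
tool_rot: [2.256, 2.186, -0.001]
wrist_force: [-8.3, -1.9, -0.1]
grip_width: 0.187
grasp_force: 20.8
clock: 4.73
eef_pos: [0.4892, -0.17, 0.1588]
tool_rot: [2.255, 2.186, -0.001]
wrist_force: [-8.4, -5.3, 3.6]
grip_width: 0.186
grasp_force: 20.3
clk 4.73 pos [ 0.4892 -0.17    0.1588] F [-8.4 -5.3  3.6] w 0.186 gf 20.3
shares [ 0.0968 -0.0005 -0.0142] q [ 0.51  0.5  -0.39  1.95  0.28  0.74 -0.07]
turn shares [0.0001 0.0004 0.    ]
```

```bash
python3 -m inch '[[[0.03,0,-0.009,0,0,0,-1],[0.03,0,-0.007,0,0,0,-1],[0.022,0,-0.002,0,0,0,-1],[0.02,0,0,0,0,0,-1],[0,0,0,0,0,0,-1],[0,0,0,0,0,0,-1]]]' && python3 t.py 0.490 -0.141 0.163 88.2
python3 - <<'E'
from h import *
p,d=cams.capture("scene");cv2.imwrite("pics/s2.png",cv2.resize(p[130:310,200:440,::-1],None,fx=3,fy=3,interpolation=cv2.INTER_CUBIC))
E
```

```text
clock: 5.23
eef_pos: [0.4903, -0.1397, 0.1639]
tool_rot: [2.255, 2.185, -0.0]
wrist_force: [-7.9, -1.8, 11.4]
grip_width: 0.187
grasp_force: 19.7
clk 5.23 pos [ 0.4903 -0.1397  0.1639] F [-7.9 -1.8 11.4] w 0.187 gf 19.7
shares [-0.0044 -0.0009  0.0032] q [ 0.46  0.48 -0.4   1.97  0.27  0.74 -0.13]
turn shares [ 0.0002  0.0003 -0.    ]
```

View pics/s2.png

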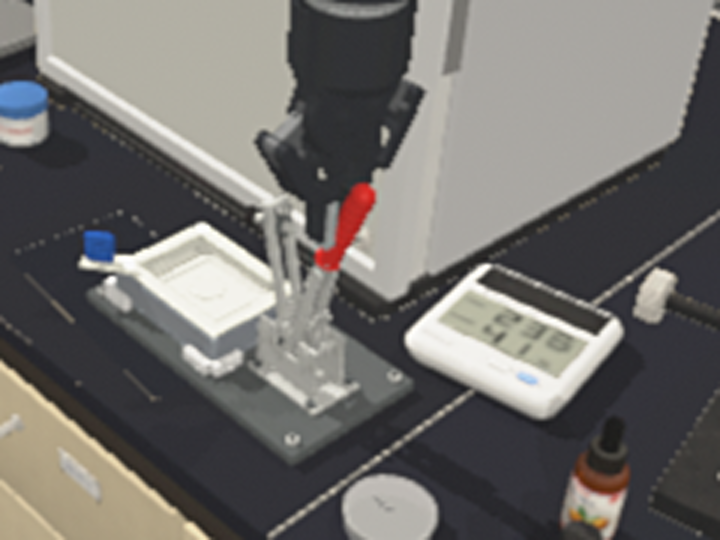

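The picture shows the clamp arm standing nearly upright at (280,250), the handle up at (345,225) and the cover clear of it. I'll release and lift.

```bash
python3 -m inch '[[[0,0,0,0,0,0,-0.3],[0,0,0,0,0,0,0],[0,0,0,0,0,0,0.1],[0,0,0,0,0,0,0.1],[0,0,-0.05,0,0,0,0.1],[0,0,-0.1,0,0,0,0.1],[0,0,-0.1,0,0,0,0.1],[0,0,-0.1,0,0,0,0.1],[0,0,0,0,0,0,0.1]]]' && python3 -m inch '[[[0,0,0,0,0,-0.0344,0.1],[0,0,0,0,0,-0.0344,0.1],[0,0,0,0,0,-0.0344,0.1],[0,0,0,0,0,-0.0344,0.1],[0,0,0,0,0,-0.0344,0.1],[0,0,0,0,0,-0.0344,0.1],[0,0,0,0,0,0,0.1]]]' && python3 t.py 0.4435 0.055 0.063 125.4
```

```text
clock: 6.03
eef_pos: [0.4923, -0.14, 0.2729]
tool_rot: [2.252, 2.182, 0.006]
wrist_force: [0.6, 0.4, 0.0]
grip_width: 0.551
grasp_force: 0.0
clock: 6.62
eef_pos: [0.4904, -0.1399, 0.2677]
tool_rot: [1.435, 2.795, 0.001]
wrist_force: [0.2, -0.7, 1.2]
grip_width: 0.552
grasp_force: 0.0
clk 6.62 pos [ 0.4904 -0.1399  0.2677] F [ 0.2 -0.7  1.2] w 0.552 gf 0.0
shares [0.619  0.2513 0.6825] q [ 0.62  0.36 -0.58  1.86  0.24  0.99  0.56]
turn shares [ 0.0001 -0.      0.0013]
```

```bash
python3 -m inch '[[[0.1032,0.042,0,0,0,0,0.1],[0.1032,0.042,0,0,0,0,0.1],[0.1032,0.042,0,0,0,0,0.1],[0.1032,0.042,0,0,0,0,0.1],[0.1032,0.042,0,0,0,0,0.1],[0.1032,0.042,0,0,0,0,0.1],[0,0,0,0,0,0,0.1],[0,0,0,0,0,0,0.1]]]' && python3 t.py 0.4435 0.055 0.063 125.4
python3 - <<'E'
from h import *
p,d=cams.capture("scene");cv2.imwrite("pics/s3.png",cv2.resize(p[100:310,180:440,::-1],None,fx=2.8,fy=2.8,interpolation=cv2.INTER_CUBIC))
h=cv2.cvtColor(p,cv2.COLOR_RGB2HSV).astype(int);H,S,V=h[...,0],h[...,1],h[...,2]
m=(H>95)&(H<135)&(S>80)&(V>30);b=m[195:228,215:250];v,u=np.nonzero(b);r=cv2.minAreaRect(np.c_[u+215,v+195].astype(np.float32));print(r,ray("scene",*r[0],.056))
E
```

```text
clock: 7.28
eef_pos: [0.4443, 0.057, 0.268]
tool_rot: [1.443, 2.79, 0.001]
wrist_force: [-0.1, -0.7, -0.9]
grip_width: 0.553
grasp_force: 0.0
clk 7.28 pos [0.4443 0.057  0.268 ] F [-0.1 -0.7 -0.9] w 0.553 gf 0.0
shares [-0.0037 -0.0064  0.6832] q [ 0.31  0.27 -0.68  2.    0.21  0.94  0.14]
turn shares [ 0.0002  0.0001 -0.0005]
((232.5, 211.0), (10.0, 11.0), 90.0) [0.44409976 0.05611618 0.056     ]
```

View pics/s3.png

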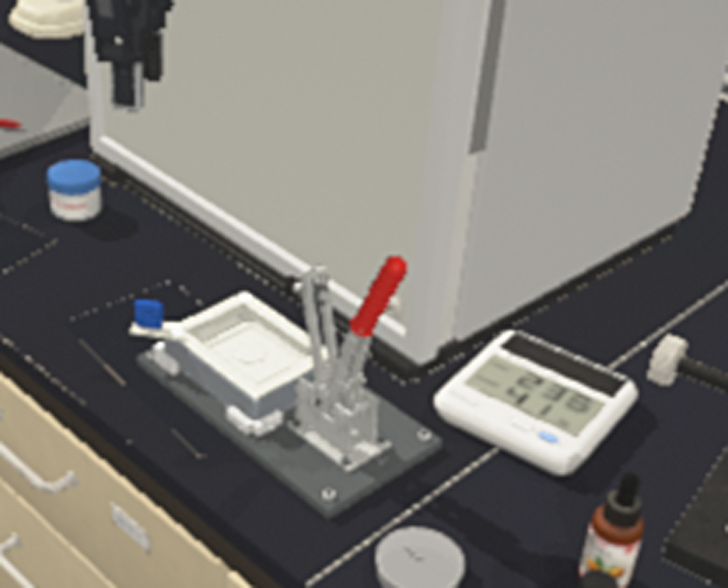

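The picture shows the clamp still open on its own and the blue blade at (148,313) unmoved. I'll descend over the blade.

```bash
python3 -m inch '[[[-0.004,-0.006,0.1,0,0,0,0.1],[0,0,0.1,0,0,0,0.1],[0,0,0.1,0,0,0,0.1],[0,0,0.1,0,0,0,0.1],[0,0,0.1,0,0,0,0.1],[0,0,0.06,0,0,0,0.1],[0,0,0.03,0,0,0,0.1],[0,0,0,0,0,0,0.1],[0,0,0,0,0,0,0.1]]]' && python3 t.py 0.4435 0.055 0.063 125.4
python3 - <<'E'
from h import *
a=[]
for n,(x,y,e,f) in {"scene":(190,150,290,260),"top":(215,180,315,290)}.items():
    p,d=cams.capture(n);a.append(cv2.resize(p[y:f,x:e,::-1],None,fx=4,fy=4,interpolation=cv2.INTER_CUBIC))
cv2.imwrite("pics/s4.png",np.hstack(a))
E
```

```text
clock: 8.08
eef_pos: [0.4441, 0.053, 0.0911]
tool_rot: [1.445, 2.79, -0.0]
wrist_force: [-0.1, 0.1, 0.3]
grip_width: 0.549
grasp_force: 0.0
clk 8.08 pos [0.4441 0.053  0.0911] F [-0.1  0.1  0.3] w 0.549 gf 0.0
shares [0.0065 0.0022 0.0937] q [ 0.14  0.56 -0.51  2.16  0.52  0.54 -0.14]
turn shares [-0.      0.     -0.0009]
```

View pics/s4.png

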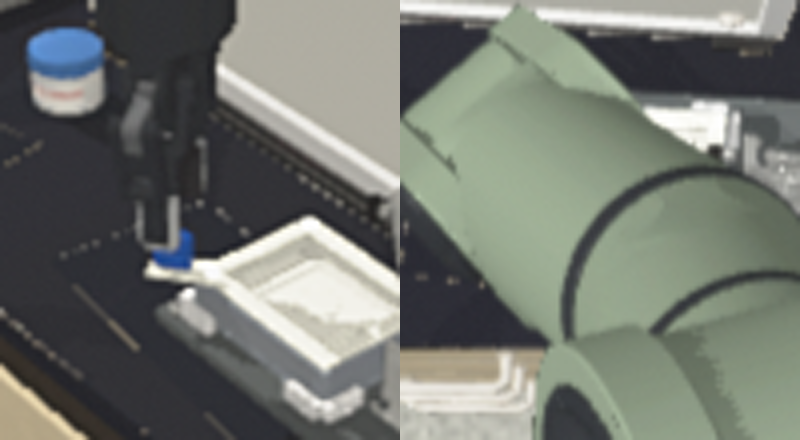

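```bash
python3 -m inch '[[[0.006,0.002,0.03,0,0,0,0],[0,0,0.03,0,0,0,-0.2],[0,0,0.03,0,0,0,-0.2],[0,0,0,0,0,0,-0.2],[0,0,0,0,0,0,-0.2]]]' 40 && python3 t.py 0.4435 0.055 0.064 125.4 && python3 -m inch '[[[0,0,0,0,0,0,-0.5],[0,0,0,0,0,0,-0.7],[0,0,0,0,0,0,-0.9],[0,0,0,0,0,0,-1],[0,0,0,0,0,0,-1],[0,0,0,0,0,0,-1],[0,0,0,0,0,0,-1]]]' 40 && python3 t.py 0.4435 0.055 0.064 125.4
```

```text
clock: 8.6
eef_pos: [0.4428, 0.0552, 0.0631]
tool_rot: [-1.442, -2.79, 0.001]
wrist_force: [-0.8, 0.2, -0.5]
grip_width: 0.398
grasp_force: 0.0
clk 8.6 pos [0.4428 0.0552 0.0631] F [-0.8  0.2 -0.5] w 0.398 gf 0.0
shares [-0.0021  0.0015 -0.003 ] q [ 0.1   0.61 -0.46  2.17  0.58  0.48 -0.19]
turn shares [-0.0004 -0.0002 -0.0003]
clock: 9.18
eef_pos: [0.4434, 0.0552, 0.064]
tool_rot: [1.443, 2.79, 0.001]
wrist_force: [-1.4, 0.6, 6.4]
grip_width: 0.083
grasp_force: 41.2
clk 9.18 pos [0.4434 0.0552 0.064 ] F [-1.4  0.6  6.4] w 0.083 gf 41.2
shares [-0.0007 -0.0001 -0.0001] q [ 0.1   0.61 -0.46  2.17  0.58  0.48 -0.19]
turn shares [ 0.0002  0.0001 -0.0004]
```

```bash
python3 -m inch '[[[0,0,0,0,0,0,-1],[0,0,0,0,0,0,-1],[-0.0017,0,-0.0106,0,0.00637,0,-1],[-0.0017,0,-0.0106,0,0.00637,0,-1],[-0.0017,0,-0.0106,0,0.00637,0,-1],[0,0,0,0,0,0,-1]]]' 80 && python3 -m inch '[[[-0.0017,0,-0.0106,0,0.00637,0,-1],[-0.0017,0,-0.0106,0,0.00637,0,-1],[-0.0017,0,-0.0106,0,0.00637,0,-1],[-0.0017,0,-0.0106,0,0.00637,0,-1],[0,0,0,0,0,0,-1]]]' && python3 t.py 0.4435 0.055 0.064 125.4;python3 - <<'E'
from h import *
a=[]
for n,(x,y,e,f) in {"scene":(190,150,290,260)}.items():
    p,d=cams.capture(n);a.append(cv2.resize(p[y:f,x:e,::-1],None,fx=5,fy=5,interpolation=cv2.INTER_CUBIC))
cv2.imwrite("pics/s5.png",np.hstack(a))
E
```

```text
clock: 9.68
eef_pos: [0.4447, 0.053, 0.0735]
tool_rot: [-1.42, -2.742, -0.044]
wrist_force: [0.8, -1.4, 1.9]
grip_width: 0.073
grasp_force: 78.9
clock: 10.1
eef_pos: [0.4464, 0.0507, 0.0858]
tool_rot: [-1.387, -2.678, -0.098]
wrist_force: [0.2, 1.2, 0.1]
grip_width: 0.074
grasp_force: 78.8
clk 10.1 pos [0.4464 0.0507 0.0858] F [0.2 1.2 0.1] w 0.074 gf 78.8
shares [0.0068 0.0005 0.0742] q [ 0.32  0.63 -0.63  2.1   0.4   0.61  0.05]
turn shares [ 0.0002 -0.0447 -0.0009]
```

View pics/s5.png

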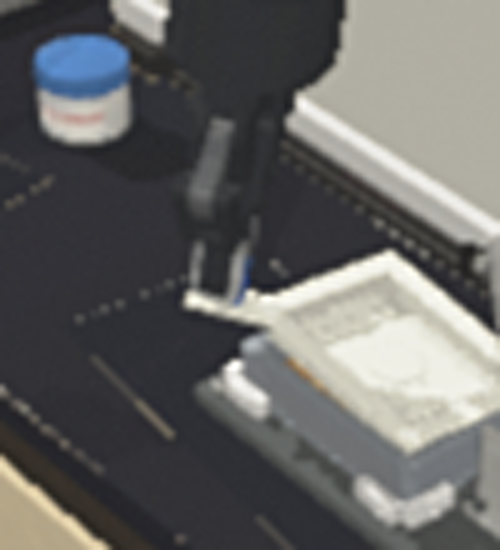

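The picture shows the grip corner lifted with the far corner still on the mould, and the mould seated in its nest. I'll tilt further, then lift clear and away from the clamp.

```bash
python3 -m inch '[[[-0.0017,0,-0.0106,0,0.00637,0,-1],[-0.0017,0,-0.0106,0,0.00637,0,-1],[-0.0017,0,-0.0106,0,0.00637,0,-1],[-0.0017,0,-0.0106,0,0.00637,0,-1],[-0.0017,0,-0.0106,0,0.00637,0,-1],[-0.0017,0,-0.0106,0,0.00637,0,-1],[-0.0017,0,-0.0106,0,0.00637,0,-1],[-0.0017,0,-0.0106,0,0.00637,0,-1],[0,0,0,0,0,0,-1]]]' && python3 -m inch '[[[0.007,0,-0.022,0,0,0,-1],[0.007,0,-0.022,0,0,0,-1],[0.007,0,-0.022,0,0,0,-1],[0.007,0,-0.022,0,0,0,-1],[0,0,0,0,0,0,-1]]]' && python3 t.py 0.4435 0.31 0.25 125.4;python3 - <<'E'
from h import *
a=[]
for n,(x,y,e,f) in {"scene":(190,150,300,260)}.items():
    p,d=cams.capture(n);a.append(cv2.resize(p[y:f,x:e,::-1],None,fx=5,fy=5,interpolation=cv2.INTER_CUBIC))
cv2.imwrite("pics/s6.png",np.hstack(a))
E
```

```text
clock: 10.9
eef_pos: [0.4518, 0.0429, 0.1098]
tool_rot: [-1.319, -2.546, -0.2]
wrist_force: [0.1, -0.6, -1.0]
grip_width: 0.073
grasp_force: 78.7
clock: 11.32
eef_pos: [0.4518, 0.0439, 0.1389]
tool_rot: [-1.317, -2.55, -0.2]
wrist_force: [-0.6, -0.1, -0.8]
grip_width: 0.073
grasp_force: 78.5
clk 11.32 pos [0.4518 0.0439 0.1389] F [-0.6 -0.1 -0.8] w 0.073 gf 78.5
shares [ 0.8154  0.491  -0.1358] q [ 0.53  0.63 -0.8   1.99  0.23  0.82  0.26]
turn shares [ 0.0005 -0.0951 -0.0003]
```

View pics/s6.png

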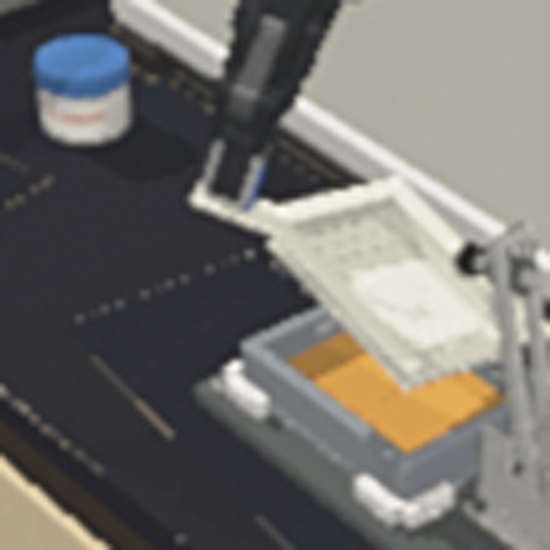

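The picture shows the cover clear above the mould at about (360,290), with the mould and casting still in the nest. Next I'll carry it towards +y and then level it.

```bash
python3 -m inch '[[[0.05,0.03,-0.02,0,0,0,-1],[0.08,0.048,-0.02,0,0,0,-1],[0.08,0.048,-0.02,0,0,0,-1],[0.08,0.048,-0.014,0,0,0,-1],[0.08,0.048,-0.014,0,0,0,-1],[0.08,0.048,-0.014,0,0,0,-1],[0.08,0.048,-0.014,0,0,0,-1],[0.08,0.048,-0.014,0,0,0,-1],[0.08,0.048,-0.01,0,0,0,-1],[0.05,0.03,-0.01,0,0,0,-1]]]' && python3 -m inch '[[[0,0,0,0,-0.016,0,-1],[0,0,0,0,-0.016,0,-1],[0,0,0,0,-0.016,0,-1],[0,0,0,0,-0.016,0,-1],[0,0,0,0,-0.016,0,-1],[0,0,0,0,-0.015,0,-1],[0,0,0,0,0,0,-1],[0,0,0,0,0,0,-1]]]' && python3 t.py 0.4435 0.31 0.25 125.4;python3 - <<'E'
from h import *
a=[]
p,d=cams.capture("scene");cv2.imwrite("pics/s7.png",cv2.resize(p[80:270,150:380,::-1],None,fx=3,fy=3,interpolation=cv2.INTER_CUBIC))
# cover plane from depth: white low-saturation points above z=.12
for n in("scene","top"):
    p,d=cams.capture(n);C=cloud(n,d);h=cv2.cvtColor(p,cv2.COLOR_RGB2HSV)
    t=sensors.read_state()["eef_pos"];g=t+[.06,-.05,-.02]
    m=(d>0)&(h[...,1]<40)&(h[...,2]>120)&(np.linalg.norm(C-g,axis=-1)<.1)
    q=C[m];print(n,len(q))
    if len(q)>50:
        ci=q.mean(0);u,s,w=np.linalg.svd(q-ci);print(ci.round(3),"normal",w[2].round(3),q.min(0).round(3),q.max(0).round(3))
        A=np.c_[q[:,:2]-ci[:2],np.ones(len(q))];zz=q[:,2]
        for _ in range(8):
            b=np.linalg.lstsq(A,zz,rcond=None)[0];k=zz-A@b>-.003;A,zz=A[k],zz[k]
        print("rim slope",b.round(3),len(zz))
E
```

```text
clock: 12.2
eef_pos: [0.444, 0.2861, 0.2472]
tool_rot: [-1.314, -2.549, -0.201]
wrist_force: [0.5, 0.4, -1.5]
grip_width: 0.077
grasp_force: 78.5
clock: 12.87
eef_pos: [0.4443, 0.2838, 0.2461]
tool_rot: [-1.439, -2.79, -0.002]
wrist_force: [0.4, 0.0, -0.5]
grip_width: 0.07
grasp_force: 78.5
clk 12.87 pos [0.4443 0.2838 0.2461] F [ 0.4  0.  -0.5] w 0.07 gf 78.5
shares [ 0.0729  0.0484 -0.0128] q [-0.13  0.45 -0.73  1.83  0.35  0.99 -0.39]
turn shares [ 0.     -0.0009  0.0002]
scene 985
[0.493 0.217 0.217] normal [-0.045  0.026 -0.999] [0.427 0.153 0.205] [0.539 0.292 0.263]
rim slope [-0.109  0.101  0.229] 168
top 920
[0.513 0.199 0.214] normal [ 0.163 -0.068 -0.984] [0.463 0.152 0.201] [0.541 0.268 0.228]
rim slope [ 0.004 -0.004  0.221] 305
```

View pics/s7.png

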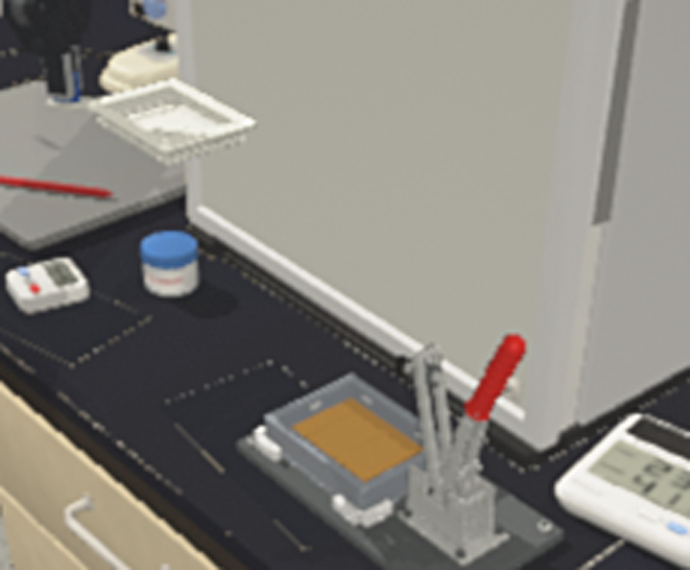

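The picture shows the cover held level at (175,120), the clamp open and the mould seated in its nest. I'll move a little further out, settle, and hand in.

```bash
python3 -m inch '[[[0.025,0.017,0,0,0,0,-1],[0.03,0.02,0,0,0,0,-1],[0.03,0.02,0,0,0,0,-1],[0.03,0.02,0,0,0,0,-1],[0.02,0.012,0,0,0,0,-1],[0,0,0,0,0,0,-1],[0,0,0,0,0,0,-1],[0,0,0,0,0,0,-1],[0,0,0,0,0,0,-1],[0,0,0,0,0,0,-1]]]' && python3 t.py 0.4435 0.33 0.25 125.4;python3 - <<'E'
from h import *
s=sensors.read_state();print(abs(s["joint_vel"]).max())
p,d=cams.capture("top");C=cloud("top",d);h=cv2.cvtColor(p,cv2.COLOR_RGB2HSV);g=s["eef_pos"]+[.06,-.05,-.02]
q=C[(d>0)&(h[...,1]<40)&(h[...,2]>120)&(np.linalg.norm(C-g,axis=-1)<.1)];ci=q.mean(0)
A=np.c_[q[:,:2]-ci[:2],np.ones(len(q))];zz=q[:,2]
for _ in range(8):
    b=np.linalg.lstsq(A,zz,rcond=None)[0];k=zz-A@b>-.003;A,zz=A[k],zz[k]
print("slope",b.round(3),q.min(0).round(3),ci.round(3));level=np.hypot(b[0],b[1])<.06
if level and s["grasp_force"]>50 and abs(s["joint_vel"]).max()<.05: print(job.hand_in())
E
```

```text
clock: 13.85
eef_pos: [0.4436, 0.331, 0.2461]
tool_rot: [-1.443, -2.789, -0.001]
wrist_force: [0.3, -0.4, -1.4]
grip_width: 0.071
grasp_force: 78.5
clk 13.85 pos [0.4436 0.331  0.2461] F [ 0.3 -0.4 -1.4] w 0.071 gf 78.5
shares [-0.0025 -0.002  -0.0128] q [-0.22  0.49 -0.73  1.77  0.38  1.02 -0.47]
turn shares [ 0.     -0.0005 -0.0006]
0.001351707575081418
slope [-0.001  0.002  0.222] [0.474 0.2   0.203] [0.516 0.249 0.214]
the job is handed in; nothing more can be done
None
```

The job is handed in at 13.9 s: the clamp stands open, the cover was peeled off from its grip corner with the mould left in its nest, and it is held level and still by its blue grip, 20 cm above the bench and well to one side of the mould.

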